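Clear a jammed spice jar from the jar chute

ROBOT

A 7-joint arm with a two-finger parallel gripper is mounted at the origin on a cart in front of the work surface, level with it; the furniture and walls round the work are solid. World frame = base frame: x ahead of the robot, y to its left, z up, the work surface at z = 0. Lengths are in mm, angles in rad, forces in N, time in s.
With the tool pointing down it reaches from about 400 to 875 mm from the base axis. Payload 4.4 kg.
Tool frame: the origin (TCP) lies midway between the tips of the shut fingers; the grasp point (between the pads) lies 19 mm behind it; z points along the fingers, y is the line along which they close (so a half turn about z gives the same grasp; the last joint's range is limited). The gripper opens to 85 mm and grips with 20 to 120 N. Pads are 22 mm wide; open, the fingers measure 114 mm over their backs; the gripper's body (76 mm by 85 mm) begins 54 mm behind the grasp point. The pads swing forward as they close: fully open they stand 13 mm farther back than shut.
Start: joints at [-1.258, 0.628, 0.038, 1.517, -0.027, 0.996, -0.02], TCP at [240.351, 603.945, 231.313] pointing down, gripper open.
Joint ranges: [-3.06, 3.06], [-0.37, 2.12], [-1.25, 1.32], [0.18, 2.47], [-1.1, 4.24], [0.23, 1.98], [-2.94, 2.94]. Speed limits (rad/s): [2.57, 2.57, 3.14, 3.14, 3.14, 3.14, 3.14].

INTERFACE

Orientations are given as a 3x3 rotation matrix whose columns are the frame's x, y, z axes.
In Python, from rig import manip, capture, hand_in gives the robot as it stands.
- The arm moves only by the tool jog_arm, never from a script. Its argument "series" is a list of rows, each a list of 6 numbers: the shift along the tool's x, y, z scaled (see below), then the turn, a rotation vector about the tool's x, y, z scaled (see below). In form: [[dx, dy, dz, rx, ry, rz], ...]. A call has 1 to 10 rows; each row is the pose to reach, as a shift and turn from the pose commanded when the call began, along the tool's axes at that moment, turning the shorter way round; what a row does not reach only later rows make up. The controller multiplies each number of a shift by 250 mm and each number of a turn by 180 degrees. A row lasts 1/10 s, in which the tool goes at most 50 mm and 8.59 degrees, less where a joint would pass 70% of its speed; a pose out of reach is approached as far as the arm can. A call with a number of a shift or a turn outside -1 to 1 is refused whole. A call with a gripper value outside its range is refused whole. "grip" is the opening, from 0 (shut) to 1 (fully open), set as the call begins (left out, the last holds). The fingers move at their own pace and stop on an object; "grip_force" is the grip in N (left out, the last holds). Time passes only in rows, so rows that repeat a pose let the fingers close. It gives the time, the measured TCP pose, the force, the opening and the grip force at its end, in the units of the state.
- manip.get_obs(): the state, without advancing time (a new reading comes with each control period).
- capture(name): name is "side" or "top" or "wrist"; returns a dict with "image" (480x640x3 uint8, blue, green, red), "mtx" (3x3 intrinsics, pixels), "k1" (the pictures are not rectified: a ray, as slopes to the right and down, at radius r is drawn at 1 + k1 r^2 times it, then the intrinsics apply), "cam_to_world" (4x4, takes a point from camera to world coordinates); the wrist camera has in their place "hand_eye" (4x4, takes a point from camera to tool coordinates, whose origin is the TCP and whose axes are the flange's). Camera axes: x right, y up, looking along -z (the intrinsics and any distortion apply to the point x, -y, -z); pixel columns grow to the right and rows downward; lengths in mm; the calibration is good to about 2 mm. A picture is of the moment at which its call begins: read the wrist's pose just before it. There is no depth.
- hand_in(): hands the job in; it is judged then, once.
The state is a dict: "time": time; "joint_positions": joint angles; "qvel": joint speeds; "joint_torque": joint torques, N m; "tcp_pos": TCP position; "orientation": TCP orientation; "contact_force": force on the tool from outside, world axes, zero at the start; "torque": the same for the moment, N m; "opening": opening from 0.0 (shut) to 1.0 (fully open); "grip_force": force on a finger pad.
Only numpy, scipy, OpenCV 4.12 (cv2) and the standard library are available. Lean on these libraries where they do the work, as an engineer would, in place of code of your own. Each camera call takes 0.05 s, during which the arm holds its last target. There are 200 camera calls.

TASK

The spice jar lying in the sloping chute has jammed crosswise under the side lips of the narrow throat. Push it back up the slope and over the crest so that it comes to rest in the open pocket behind, then lift it out from there and lay it, cap end up, in the slanted wooden cradle with its base down at the foot stop. Let it settle in the cradle before letting go, do not drop it in, and do not disturb the other things on the worktop.

Things in the scene. Friction and masses are not known exactly. Their poses are not given: they have to be found in the camera images.
- jar: The jammed spice jar: glass with a green cap, a plain cylinder 106 mm long and 45 mm in diameter (cap 45, body 44), 0.11 kg, lying on its side. Origin at the centre of its base, z along its axis towards the cap (at the start z is roughly the chute's +y). It rolls freely.
- jar_mid (a point): Middle of the jar: on its axis, 53 mm from the base.
- chute: Sloping jar chute, fixed; wooden sides, slippery metal floor; 250 mm long (x), 150 wide (y). Origin: centre of the underside; x from the low open exit (robot side) to the back, z up. Floor level across, rising at 16 degrees from 22 mm high at x = -125 (exit) to the crest, 64 mm high at x = +20; behind it the open pocket. The jar is caught with its axis near x = -76, 60 high. Pushing takes few N.
- chute_throat (a point): On the slope's midline at chute x = -65 mm, in the throat. Throat walls, 60 mm high square to the slope, converge from 132 mm apart at x = -20 to 90 mm at the exit and catch the jar's ends. From x = -101 to -22 a thin lip on each wall, 54 to 57 mm above the slope, reaches 20 mm inwards over the jar's ends. The slot between the lips, 52 mm (low) to 80 mm wide, is open above and to the front.
- chute_exit (a point): Middle of the floor's low edge, at the open exit.
- chute_crest (a point): Middle of the crest, on the floor: upper end of the slope. The pocket floor behind falls 6 degrees to two back stops at chute x = 109 mm, about 20 mm high, 70 mm apart with the middle open for a finger. A jar well past the crest rolls (or is pushed) back to them and rests, its axis near chute x = 86 mm, 80 mm high. Side cheeks reach 86 mm high, 132 mm apart inside.
- cradle: Empty slanted cradle for one jar on a wooden stand, fixed. Origin: where the jar's middle lies when fully seated, 85 mm above the worktop. x points up along the groove, 30 degrees above level (cap end goes to +x); y level; z square to the groove, away from it. Two V saddles, 12 mm long, at x = -34 and +34 mm, carry the jar; the 56 mm between them are free for fingers.
- foot_stop (a point): Middle of the face of the cradle's foot stop (44 mm wide plate at cradle x = -54 mm, its top at axis height), against which the jar's base comes. The jar does not slide down to it by itself. Saddle sides reach 26 mm to either side and up to 4 mm below the axis; a spine 18 mm wide runs under the jar, its top 38 mm below the axis.
- shaker: Bystander: small salt shaker, 44 mm wide, 90 mm high, standing left of the chute. Origin under its centre.
- garlic: Bystander: garlic bulb, 56 mm. Right of the chute. Origin under its centre.
- spare_jar: Bystander: another spice jar, 46 mm wide, 106 mm high, standing upright behind the chute. Origin under its centre.
Things that resemble listed ones, but are neither listed nor needed, are in the scene too. Leave any orange look-alike of the jar alone.

How it is judged:
By the outcome, as a careful person would: the job done as asked, in the order asked, and still so for the second after the job is handed in, with the robot touching nothing.
It also fails if it takes over 58 s, if anything falls off the work surface, if the arm or the gripper's body presses on something with over 40 N, if the wrist force passes 120 N, or if a joint passes its speed limit or range.

## Working session

There is one attempt and no reset: what is moved stays moved. The work goes in short steps, Python scripts to look and compute and a tool call to move; the robot and the scene stay as the last step left them, time stands still between calls to the robot, and variables do not carry over. Pictures are saved under pics/ and viewed, at most 10 in all, crops included, and the job is handed in when it is done.

Besides the shell and the picture viewer there is one more tool, called after ">>>" by a JSON object that holds its "op" and its "data", one argument or row to a line. jog_arm: Moves the arm, as the interface text tells. Its arguments: {"type":"object","properties":{"series":{"type":"array","items":{"type":"array","items":{"type":"number"}}},"grip":{"type":"number"},"grip_force":{"type":"number"}},"required":["series"]}

```bash
mkdir -p pics; ls
python3 - <<'E'
from rig import manip, capture
import cv2, numpy as np, pickle
o=manip.get_obs(); print({k:np.round(v,3).tolist() for k,v in o.items()})
d={}
for n in("side","top"):
    c=capture(n); d[n]=c; cv2.imwrite(f"pics/{n}0.png",c["image"])
    print(n,c["mtx"],c["k1"],np.round(c["cam_to_world"],3))
pickle.dump(d,open("c0.pkl","wb"))
E
```

```text
pics
{'time': 0.0, 'joint_positions': [-1.258, 0.629, 0.038, 1.518, -0.027, 0.996, -0.02], 'qvel': [-0.001, -0.0, 0.001, -0.001, -0.001, -0.0, 0.001], 'joint_torque': [-0.0, -56.34, 1.226, -19.345, 0.011, 0.01, -0.0], 'tcp_pos': [240.122, 603.351, 230.388], 'orientation': [[-0.929, 0.37, -0.001], [0.37, 0.929, -0.002], [-0.0, -0.002, -1.0]], 'contact_force': [-0.43, -0.236, -0.376], 'torque': [0.022, 0.06, -0.011], 'grip_force': 0.0, 'opening': 1.005}
side [[544.2923382    0.         317.84254579]
 [  0.         544.2923382  240.38600445]
 [  0.           0.           1.        ]] -0.1142735574701185 [[-9.900000e-01  8.500000e-02 -1.110000e-01  3.914550e+02]
 [-1.380000e-01 -5.210000e-01  8.420000e-01  1.203909e+03]
 [ 1.400000e-02  8.490000e-01  5.280000e-01  9.792090e+02]
 [ 0.000000e+00  0.000000e+00  0.000000e+00  1.000000e+00]]
top [[565.87280701   0.         319.55415566]
 [  0.         565.87280701 226.65272895]
 [  0.           0.           1.        ]] -0.014123993123649464 [[-4.310000e-01  7.880000e-01 -4.400000e-01 -1.489480e+02]
 [-9.020000e-01 -3.840000e-01  1.960000e-01  7.714000e+01]
 [-1.400000e-02  4.810000e-01  8.770000e-01  1.534846e+03]
 [ 0.000000e+00  0.000000e+00  0.000000e+00  1.000000e+00]]
```

View pics/side0.png

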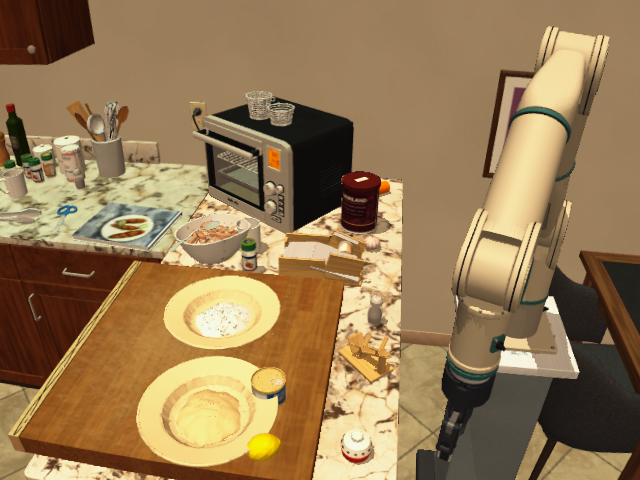

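View pics/top0.png

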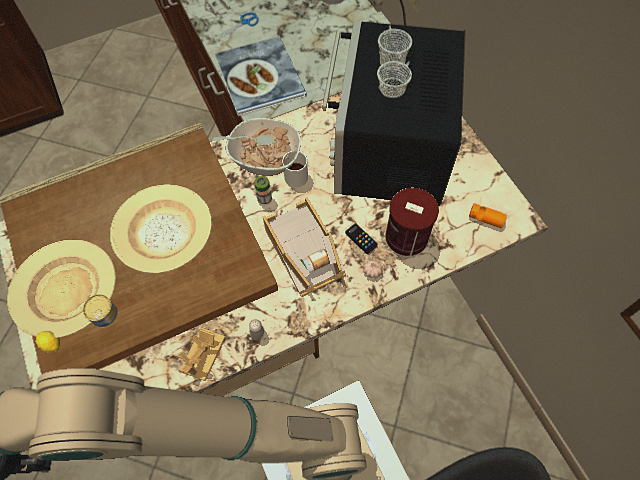

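Side: chute (322,258), cradle (367,357), shaker (375,308), spare jar (249,255), garlic (373,243). Top: chute (303,245) with the jar near (315,262), cradle (203,353). Jar candidates in top: (315,262) in the throat, upright jar (263,190) behind the chute (spare), orange cylinder (488,215) (look-alike). The one in the throat fits; an enlarged crop will confirm it.

```bash
cat > h.py <<'E'
import numpy as np, cv2, pickle
from scipy.optimize import least_squares
D=lambda c:np.array([c["k1"],0,0,0,0.])
F=np.diag([1,-1,-1.])
def cam(c,obs=None):
    T=np.array(c["cam_to_world"]) if "cam_to_world" in c else None
    if T is None:
        W=np.eye(4);W[:3,:3]=obs["orientation"];W[:3,3]=obs["tcp_pos"];T=W@np.array(c["hand_eye"])
    R=T[:3,:3]@F
    return dict(K=np.array(c["mtx"]),d=D(c),R=R,t=T[:3,3])
def ray(k,uv):
    p=cv2.undistortPoints(np.array([[uv]],float),k["K"],k["d"])[0,0]
    v=k["R"]@[p[0],p[1],1]; return k["t"],v/np.linalg.norm(v)
def tri(*kuv):
    A=np.zeros((3,3));b=np.zeros(3)
    for k,uv in kuv:
        o,v=ray(k,uv);P=np.eye(3)-np.outer(v,v);A+=P;b+=P@o
    X=np.linalg.solve(A,b)
    return X,max(np.linalg.norm(proj(k,X)-uv) for k,uv in kuv)
def atz(k,uv,z):
    o,v=ray(k,uv);return o+v*(z-o[2])/v[2]
def proj(k,X):
    X=np.atleast_2d(X).astype(float)
    r=k["R"].T;return cv2.projectPoints(X,cv2.Rodrigues(r)[0],-r@k["t"],k["K"],k["d"])[0][:,0].squeeze()
E
python3 - <<'E'
from h import *
d=pickle.load(open("c0.pkl","rb"))
a=d["top"]["image"];b=d["side"]["image"]
def cr(im,x,y,w=100,h=100): return cv2.resize(im[y:y+h,x:x+w],(w*4,h*3 if 0 else 400-100 if 0 else h*4),interpolation=cv2.INTER_CUBIC)
o=np.vstack([np.hstack([cr(a,255,200,100,75*1),cr(b,270,215,100,75)]),np.hstack([cr(a,165,315,100,75),cr(b,325,315,100,75)])])
cv2.imwrite("pics/crop1.png",o)
for n in d:
    k=cam(d[n]);
ct,cs=cam(d["top"]),cam(d["side"])
print(atz(ct,(203,353),60),atz(cs,(367,357),60),atz(ct,(315,262),60),atz(cs,(322,258),60))
E
```

```text
[380.52948619 191.26179294  60.        ] [394.43462558 242.92547185  60.        ] [ 491.75572666 -190.93697272   60.        ] [ 557.31684474 -163.3426901    60.        ]
```

View pics/crop1.png

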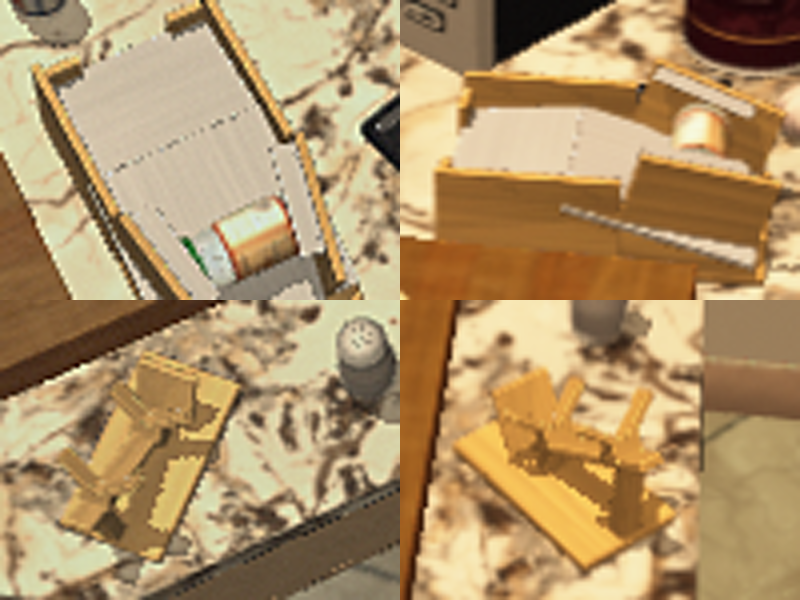

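The crop shows the jar with its green cap at crop (195,255) and its orange-label body at (260,240), in the throat under the lips. The cradle's foot-stop plate is at the upper left of the side crop (520,400), with the high saddle at (630,440). Next I'll get close views with the wrist camera.

```bash
cat >> h.py <<'E'
from scipy.spatial.transform import Rotation as Ro
def row(o,p=None,R=None):
    """o: obs (start pose), target p,R -> scaled row"""
    R0=np.array(o["orientation"]);p0=np.array(o["tcp_pos"])
    p=p0 if p is None else np.array(p,float); R=R0 if R is None else np.array(R)
    s=R0.T@(p-p0); w=Ro.from_matrix(R0.T@R).as_rotvec()
    print("row",np.round(np.r_[s/250,w/np.pi],4).tolist(),"mm",round(np.linalg.norm(s),1),"deg",round(np.degrees(np.linalg.norm(w)),1))
def down(yaw):  # tool down, closing axis y at world angle yaw
    y=np.array([np.cos(yaw),np.sin(yaw),0]);z=np.array([0,0,-1.]);return np.c_[np.cross(y,z),y,z]
E
python3 - <<'E'
from h import *
from rig import manip,capture
o=manip.get_obs();c=capture("wrist");print(c["mtx"],c["k1"],np.round(c["hand_eye"],3))
row(o,[300,380,420]); row(o,[300,380,420],down(np.pi/2))
E
```

```text
[[334.29184911   0.         320.77729941]
 [  0.         334.29184911 241.55297452]
 [  0.           0.           1.        ]] 0.006063070224571123 [[-1.00000e-03  9.46000e-01  3.24000e-01  8.28540e+01]
 [ 1.00000e+00  1.00000e-03  0.00000e+00  1.18000e-01]
 [ 0.00000e+00  3.24000e-01 -9.46000e-01 -1.42204e+02]
 [ 0.00000e+00  0.00000e+00  0.00000e+00  1.00000e+00]]
row [-0.5529, -0.7429, -0.7567, 0.0, 0.0, 0.0] mm 299.0 deg 0.0
row [-0.5529, -0.7429, -0.7567, -0.0006, -0.0001, -0.1206] mm 299.0 deg 21.7
```

Run:
```python
from h import *
from rig import manip
o=manip.get_obs()
row(o,[330,330,330])
o["tcp_pos"]=[330,330,330];row(o,[400,60,330])
o["tcp_pos"]=[400,60,330];row(o,[480,-160,330])
```

```text
row [-0.7384, -0.8842, -0.3963, 0.0, 0.0, 0.0] mm 304.6 deg 0.0
row [-0.6595, -0.8999, 0.0013, 0.0, 0.0, 0.0] mm 278.9 deg 0.0
row [-0.6227, -0.6993, 0.001, 0.0, 0.0, 0.0] mm 234.1 deg 0.0
```

>>> {"op": "jog_arm", "data": {
  "series": [
    [-0.74, -0.88, -0.4, 0, 0, 0],
    [-0.74, -0.88, -0.4, 0, 0, 0],
    [-0.74, -0.88, -0.4, 0, 0, 0],
    [-0.74, -0.88, -0.4, 0, 0, 0],
    [-0.74, -0.88, -0.4, 0, 0, 0],
    [-0.74, -0.88, -0.4, 0, 0, 0],
    [-0.74, -0.88, -0.4, 0, 0, 0],
    [-0.74, -0.88, -0.4, 0, 0, 0],
    [-0.74, -0.88, -0.4, 0, 0, 0]
  ],
  "grip": 0
}}

```text
time: 1.05
tcp_pos: [330.2, 332.3, 331.0]
orientation: [[-0.93, 0.368, -0.001], [0.368, 0.93, 0.001], [0.001, 0.0, -1.0]]
contact_force: [-0.1, 0.8, 0.9]
opening: 0.001
grip_force: 0.0
```

```bash
cat >> h.py <<'E'
def shot(n):
    from rig import manip,capture
    o=manip.get_obs();c=capture("wrist");o={k:np.array(v) for k,v in o.items()}
    pickle.dump((o,c),open(n+".pkl","wb"));cv2.imwrite(f"pics/{n}.png",c["image"]);print(n,o["time"],o["tcp_pos"].round(1),np.abs(o["qvel"]).max().round(3));return o,c
def load(n):
    o,c=pickle.load(open(n+".pkl","rb"));return cam(c,o)
E
python3 -c "
from h import *
shot('w1')"
```

```text
w1 1.05 [330.2 332.3 331. ] 0.016
```

>>> {"op": "jog_arm", "data": {
  "series": [
    [-0.66, -0.9, 0, 0, 0, 0],
    [-0.66, -0.9, 0, 0, 0, 0],
    [-0.66, -0.9, 0, 0, 0, 0],
    [-0.66, -0.9, 0, 0, 0, 0],
    [-0.66, -0.9, 0, 0, 0, 0],
    [-0.66, -0.9, 0, 0, 0, 0],
    [-0.66, -0.9, 0, 0, 0, 0],
    [-0.66, -0.9, 0, 0, 0, 0]
  ]
}}

```text
time: 1.9
tcp_pos: [401.0, 62.2, 330.7]
orientation: [[-0.929, 0.369, -0.001], [0.369, 0.929, 0.0], [0.001, -0.0, -1.0]]
contact_force: [-0.1, -0.0, 0.3]
opening: -0.001
grip_force: 0.0
```

```bash
python3 -c "
from h import *
shot('w2')"
```

```text
w2 1.9 [401.   62.2 330.7] 0.026
```

>>> {"op": "jog_arm", "data": {
  "series": [
    [-0.62, -0.7, 0, 0, 0, 0],
    [-0.62, -0.7, 0, 0, 0, 0],
    [-0.62, -0.7, 0, 0, 0, 0],
    [-0.62, -0.7, 0, 0, 0, 0],
    [-0.62, -0.7, 0, 0, 0, 0],
    [-0.62, -0.7, 0, 0, 0, 0],
    [-0.62, -0.7, 0, 0, 0, 0]
  ]
}}

```text
time: 2.65
tcp_pos: [480.8, -157.1, 330.5]
orientation: [[-0.93, 0.368, -0.002], [0.368, 0.93, 0.001], [0.002, 0.001, -1.0]]
contact_force: [-0.2, 1.1, -0.5]
opening: 0.0
grip_force: 0.0
```

```bash
python3 -c "
from h import *
shot('w3')
a=[cv2.imread(f'pics/w{i}.png') for i in (1,2,3)]
o=np.zeros((600,800,3),np.uint8)
for i,im in enumerate(a): o[300*(i//2):300*(i//2)+300,400*(i%2):400*(i%2)+400]=cv2.resize(im,(400,300),interpolation=cv2.INTER_AREA)
cv2.imwrite('pics/m1.png',o)"
```

```text
w3 2.65 [ 480.8 -157.1  330.5] 0.025
```

View pics/m1.png

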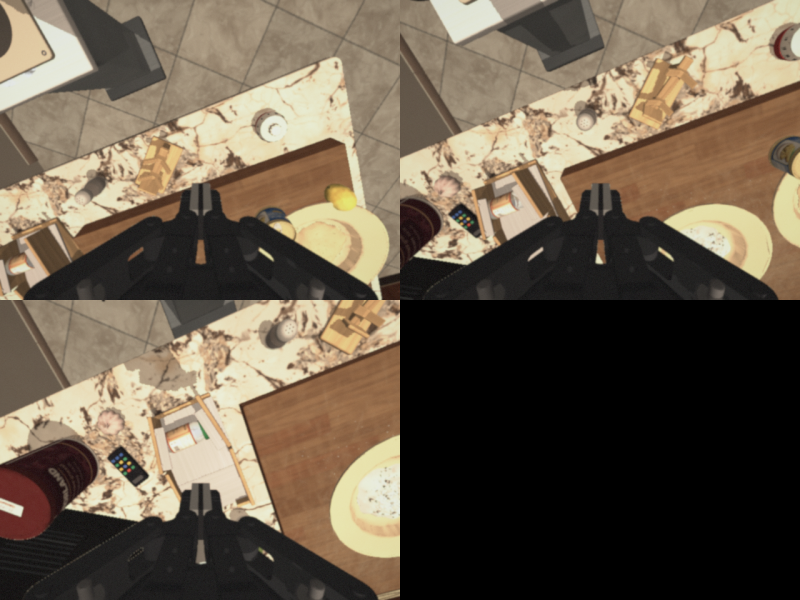

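w1 and w2 show the cradle, centred at full-size pixels (320,330) and (528,180). w3 shows the chute at x 300–490, y 185–420, with the jar at (375,275). I'll enlarge these for feature picking.

Run:
```python
from h import *
def cr(im,x,y,w,h,W,H):
    o=cv2.resize(im[y:y+h,x:x+w],(W,H),interpolation=cv2.INTER_CUBIC)
    return o
w=[None]+[cv2.imread(f'pics/w{i}.png') for i in (1,2,3)];s=cv2.imread('pics/side0.png');t=cv2.imread('pics/top0.png')
cv2.imwrite('pics/m2.png',np.hstack([cr(w[1],260,255,100,150,400,600),cr(w[2],460,100,130,195,400,600)]))
R=np.vstack([cr(s,270,225,105,75,294,210),cr(w[2],130,310,147,195,294,390)])
cv2.imwrite('pics/m3.png',np.hstack([cr(w[3],290,185,202,240,505,600),R]))
```

```text
(no output)
```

View pics/m2.png

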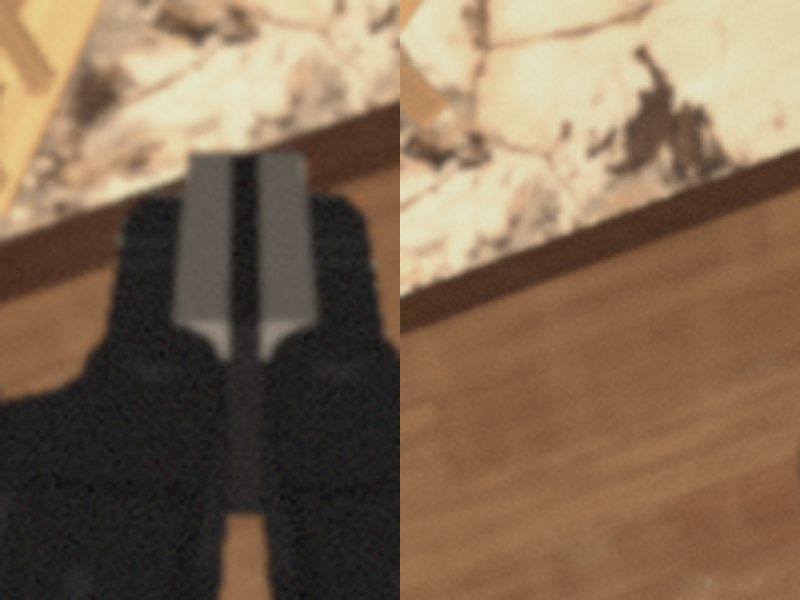

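View pics/m3.png

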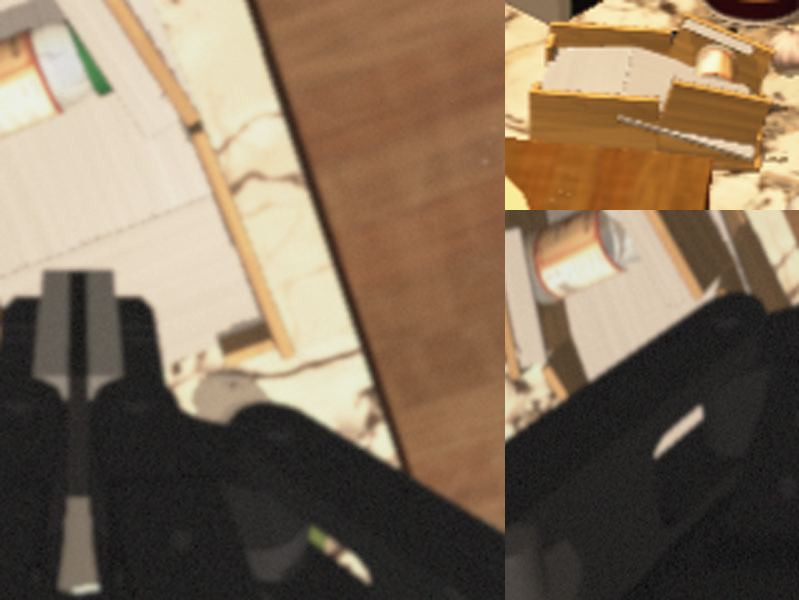

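Those two crops missed because I used the wrong scale (the mosaic is 1:1.6). m2 only shows the fingers. m3 shows the jar's cap at full px about (330,215). I'm redoing the crops.

Run:
```python
from h import *
cr=lambda im,x,y,w,h,W,H:cv2.resize(im[y:y+h,x:x+w],(W,H),interpolation=cv2.INTER_CUBIC)
w=[None]+[cv2.imread(f'pics/w{i}.png') for i in (1,2,3)]
R=np.vstack([cr(w[1],215,210,82,100,245,300),cr(w[2],360,75,116,142,245,300)])
cv2.imwrite('pics/m4.png',np.hstack([cr(w[3],225,145,185,200,555,600),R]))
```

```text
(no output)
```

View pics/m4.png

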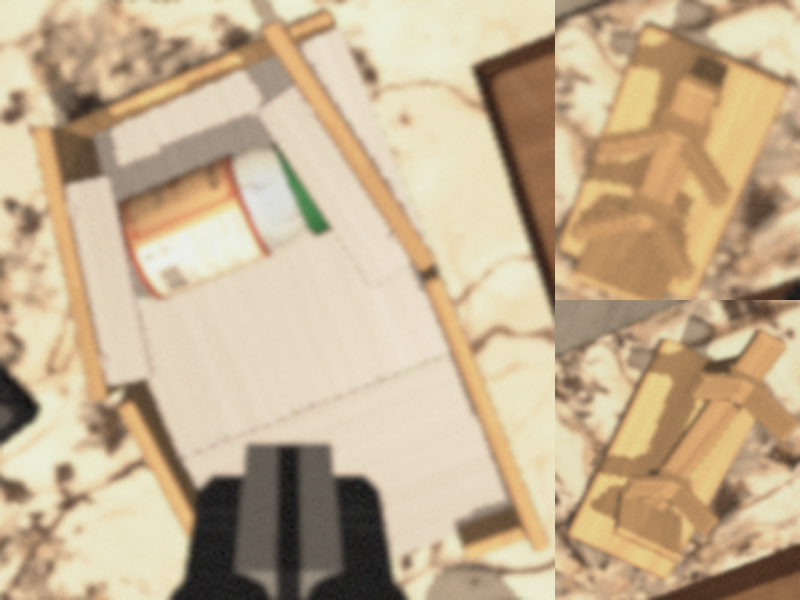

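m4: in the chute, the crest line runs crop (192,455)–(447,355). The jar lies parallel to it with its base end at (140,253) and its green cap end at (302,190). On the cradle, the base-plate corners are at crop (643,25), (562,255), (790,85) in w1 and (660,342), (572,535), (668,575) in w2. Next I'll fit the poses.

```bash
cat > fit.py <<'E'
from h import *
d=pickle.load(open("c0.pkl","rb"))
C=dict(t=cam(d["top"]),s=cam(d["side"]),w1=load("w1"),w2=load("w2"),w3=load("w3"))
A=lambda u,v:("w3",(225+u/3,145+v/3))
T=lambda u,v:("t",(255+u/4,200+v/4)); S=lambda u,v:("s",(270+(u-400)/4,215+v/4))
W1=lambda u,v:("w1",(215+(u-555)/2.988,210+v/3)); W2=lambda u,v:("w2",(360+(u-555)/2.112,75+(v-300)/2.1127))
S2=lambda u,v:("s",(325+(u-400)/4,315+(v-300)/4)); T2=lambda u,v:("t",(165+u/4,315+(v-300)/4))
def fit(obs,x0,tilt=False,z=0):
    def pose(p):
        R=Ro.from_euler("z",p[2]).as_matrix()
        return R@Ro.from_euler("y",-np.pi/6).as_matrix() if tilt else R
    def res(p):
        r=[]
        for P,(c,uv) in obs:
            k=C[c];X=pose(p)@np.array(P,float)+[p[0],p[1],z+(p[3] if len(p)>3 else 0)]
            dep=np.linalg.norm(X-k["t"])/k["K"][0,0]
            r+=list((proj(k,X)-uv)*dep)   # mm
        return np.array(r)
    s=least_squares(res,x0,loss="soft_l1",f_scale=3)
    return s.x,res(s.x).reshape(-1,2).round(1)
if __name__=="__main__":
    tri2=lambda a,b:tri((C[a[0]],a[1]),(C[b[0]],b[1]))
    print("plate corner A",tri2(W1(643,25),W2(660,342)),"B",tri2(W1(562,255),W2(572,535)))
    obs=[((20,-66,64),A(192,455)),((125,75,86),A(547,543)),((125,75,86),T(35,68)),((125,-75,86),T(207,3)),
     ((125,75,86),S(437,172)),((20,-66,64),S(578,110)),((20,-66,64),T(240,105)),((125,-75,86),S(467,72))]
    for e in (0,1):
        x,r=fit(obs,[500,-180,0]+[0]*e);print("chute",x.round(3));print(r.tolist())
    ob2=[((-54,22,0),S2(493,385)),((-54,-22,0),S2(547,370))]
    for n,u in (("w1",W1(643,25)),("w1",W1(562,255)),("w1",W1(790,85)),("w2",W2(660,342)),("w2",W2(572,535)),("w2",W2(668,575)),("s",S2(455,450)),("s",S2(585,570)),("s",S2(675,515))):
        print(n,atz(C[u[0]],u[1],12).round(1))
    for a,b in ((A(140,253),None),(A(302,190),None)): print("jar ends",atz(C["w3"],a[1],66).round(1))
E
python3 fit.py
```

```text
plate corner A (array([329.146983  , 213.87003767,   2.75895451]), np.float64(0.4983267047379124)) B (array([420.14905107, 125.07091611,  13.39510229]), np.float64(0.7073347394491557))
chute [ 5.60496e+02 -1.86716e+02  4.80000e-02]
[[-7.0, -5.2], [6.4, -0.4], [-7.4, 0.6], [-1.6, -13.2], [-4.2, -1.0], [9.5, -4.8], [15.5, 5.1], [-5.6, -4.2]]
chute [ 5.64515e+02 -1.91605e+02  5.80000e-02 -7.05100e+00]
[[-8.8, -3.1], [1.8, -0.6], [-4.5, 0.2], [0.0, -14.5], [-6.5, 2.5], [5.5, -1.7], [17.9, 3.1], [-9.4, -0.4]]
w1 [327.1 216.7  12. ]
w1 [421.7 124.5  12. ]
w1 [380.5 269.9  12. ]
w2 [329.6 211.7  12. ]
w2 [419.5 124.9  12. ]
w2 [468.2 175.5  12. ]
s [466.8 187.1  12. ]
s [378.8 278.1  12. ]
s [326.5 224.4  12. ]
jar ends [ 494.6 -229.4   66. ]
jar ends [ 494.5 -155.8   66. ]
```

Run:
```python
from fit import *
for n,u,z in (("crestL",A(192,455),64),("crestR",A(447,355),64),("crestRmid",A(300,412),64),("backR out",A(547,543),86),("cheekR out f",A(440,280),86),("cheekR in f",A(432,300),86),("cheekR in b",A(528,540),86),("stop corner",A(510,510),72),
 ("T backL out",T(35,68),86),("T backR out",T(207,3),86),("T crestL",T(108,172),64),("T cr",T(240,105),64),("T fr -y",T(293,135),86),("T fr +y",T(118,213),86),
 ("S back+y",S(437,172),86),("S back-y",S(467,72),86),("S crest",S(578,110),64),("S fr +y",S(620,182),86),("S fr -y",S(650,85),86)):
    print(n,atz(C[u[0]],u[1],z).round(1))
print("plate z=2")
for u in (W1(643,25),W1(562,255),W1(790,85),W2(660,342),W2(572,535),W2(668,575),S2(455,450),S2(585,570),S2(675,515),T2(145,350),T2(243,380),T2(155,560),T2(58,520)):
        print(u[0],atz(C[u[0]],u[1],2).round(1))
```

```text
crestL [ 591.4 -247.6   64. ]
crestR [ 587.6 -123.6   64. ]
crestRmid [ 589.5 -193.9   64. ]
backR out [ 679.9 -111.5   86. ]
cheekR out f [ 545.5 -115.9   86. ]
cheekR in f [ 552.4 -121.7   86. ]
cheekR in b [ 675.3 -118.9   86. ]
stop corner [ 667.  -121.5   72. ]
T backL out [ 679.2 -112.7   86. ]
T backR out [ 674.3 -250.5   86. ]
T crestL [ 587.5 -129.6   64. ]
T cr [ 595.8 -240.2   64. ]
T fr -y [ 545.4 -259.4   86. ]
T fr +y [ 543.3 -119.7   86. ]
S back+y [ 677.2 -104.6   86. ]
S back-y [ 682.  -248.5   86. ]
S crest [ 591.7 -241.2   64. ]
S fr +y [ 542.2 -113.    86. ]
S fr -y [ 536.2 -252.1   86. ]
plate z=2
w1 [328.7 213.5   2. ]
w1 [425.3 119.3   2. ]
w1 [383.3 267.9   2. ]
w2 [329.8 214.2   2. ]
w2 [421.5 125.6   2. ]
w2 [471.4 177.3   2. ]
s [467.6 176.6   2. ]
s [378.7 268.5   2. ]
s [325.8 214.3   2. ]
t [472.8 175.1   2. ]
t [422.1 120.4   2. ]
t [330.3 219.4   2. ]
t [384.7 269.9   2. ]
```

```bash
cat >> h.py <<'E'
CH=np.array([569.5,-184.7,0]);CY=0.035
RC=Ro.from_euler("z",CY).as_matrix()
ch=lambda x,y,z:CH+RC@[x,y,z]
RG=np.c_[RC[:,1],RC[:,0],[0,0,-1.]]   # tool x = chute y, tool y = chute x
E
python3 - <<'E'
from fit import *
from rig import manip
o=manip.get_obs(); print(np.linalg.det(RG)); row(o,ch(-135,0,200),RG)
print("stop top z58:",[(u[0],atz(C[u[0]],u[1],58).round(1).tolist()) for u in (S2(493,385),S2(547,370),T2(140,370),T2(200,395))])
for P in ((-54,22,0),(-54,-22,0),(34,26,-4),(34,-26,-4),(-34,26,-4),(-34,-26,-4),(-54,22,-30)):
    pass
E
```

```text
1.0
row [0.1216, -0.1913, 0.5224, -0.0001, -0.0007, 0.3694] mm 142.4 deg 66.5
stop top z58: [('s', [445.9, 173.8, 58.0]), ('s', [413.3, 154.6, 58.0]), ('t', [438.2, 179.4, 58.0]), ('t', [404.1, 148.8, 58.0])]
```

>>> {"op": "jog_arm", "data": {
  "series": [
    [0.12, -0.19, 0.52, 0, 0, 0.369],
    [0.12, -0.19, 0.52, 0, 0, 0.369],
    [0.12, -0.19, 0.52, 0, 0, 0.369],
    [0.12, -0.19, 0.52, 0, 0, 0.369],
    [0.12, -0.19, 0.52, 0, 0, 0.369],
    [0.12, -0.19, 0.52, 0, 0, 0.369],
    [0.12, -0.19, 0.52, 0, 0, 0.369],
    [0.12, -0.19, 0.52, 0, 0, 0.369],
    [0.12, -0.19, 0.52, 0, 0, 0.369],
    [0.12, -0.19, 0.52, 0, 0, 0.369]
  ]
}}

```text
time: 3.7
tcp_pos: [435.2, -190.0, 201.2]
orientation: [[-0.038, 0.999, -0.0], [0.999, 0.038, 0.001], [0.001, -0.0, -1.0]]
contact_force: [-0.6, 0.8, -0.1]
opening: -0.001
grip_force: 0.0
```

Run:
```python
from fit import *
o,c=shot('w4')
print(o["joint_positions"].round(2))
row(o,ch(-135,0,52),RG)
k=cam(c,o)
print("crest in img",proj(k,[ch(20,-60,64),ch(20,60,64)]).round(),"jar",proj(k,[ch(-76,-30,60),ch(-76,30,60)]).round(), "cradle",proj(k,[392,197,85]).round())
```

```text
w4 3.7 [ 435.2 -190.   201.2] 0.018
[-0.11  0.5   0.67  2.04 -0.46  0.75  0.88]
row [0.0017, -0.0025, 0.5969, -0.0, -0.0003, 0.0011] mm 149.2 deg 0.2
crest in img [[486. 290.]
 [510. 157.]] jar [[384. 258.]
 [389. 193.]] cradle [ 251. -643.]
```

>>> {"op": "jog_arm", "data": {
  "series": [
    [0, 0, 0.2, 0, 0, 0],
    [0, 0, 0.4, 0, 0, 0],
    [0, 0, 0.55, 0, 0, 0],
    [0, 0, 0.6, 0, 0, 0],
    [0, 0, 0.6, 0, 0, 0]
  ]
}}

```text
time: 4.25
tcp_pos: [433.6, -191.0, 49.6]
orientation: [[-0.034, 0.999, -0.003], [0.999, 0.034, 0.002], [0.003, -0.003, -1.0]]
contact_force: [0.5, -0.3, 0.1]
opening: -0.001
grip_force: 0.0
```

>>> {"op": "jog_arm", "data": {
  "series": [
    [0, 0.03, 0, 0, 0, 0],
    [0, 0.06, 0, 0, 0, 0],
    [0, 0.08, 0, 0, 0, 0],
    [0, 0.1, 0, 0, 0, 0],
    [0, 0.12, 0, 0, 0, 0],
    [0, 0.12, 0, 0, 0, 0]
  ]
}}

```text
time: 4.85
tcp_pos: [463.5, -191.1, 51.9]
orientation: [[-0.032, 0.999, -0.002], [0.999, 0.032, -0.0], [-0.0, -0.002, -1.0]]
contact_force: [-0.1, 0.5, 0.7]
opening: 0.002
grip_force: 0.6
```

>>> {"op": "jog_arm", "data": {
  "series": [
    [0.01, 0.03, -0.005, 0, 0, 0],
    [0.01, 0.055, -0.015, 0, 0, 0],
    [0.01, 0.08, -0.022, 0, 0, 0],
    [0.01, 0.105, -0.03, 0, 0, 0],
    [0.01, 0.13, -0.037, 0, 0, 0],
    [0.01, 0.155, -0.044, 0, 0, 0]
  ]
}}

```text
time: 5.45
tcp_pos: [504.1, -187.1, 62.4]
orientation: [[-0.033, 0.999, 0.0], [0.999, 0.033, 0.0], [0.0, 0.0, -1.0]]
contact_force: [-1.2, -0.2, 0.4]
opening: 0.004
grip_force: 0.5
```

Run:
```python
from fit import *
from rig import capture
o,c=shot('w5'); t=capture("top"); s=capture("side")
cr=lambda im,x,y,w,h,W,H:cv2.resize(im[y:y+h,x:x+w],(W,H),interpolation=cv2.INTER_CUBIC)
cv2.imwrite('pics/m5.png',np.vstack([np.hstack([cr(t["image"],255,195,100,100,400,400),cr(s["image"],265,210,100,100,400,400)]),np.hstack([cr(c["image"],300,130,260,200,260,200),np.zeros((200,540,3),np.uint8)])]))
```

```text
w5 5.45 [ 504.1 -187.1   62.4] 0.161
```

View pics/m5.png

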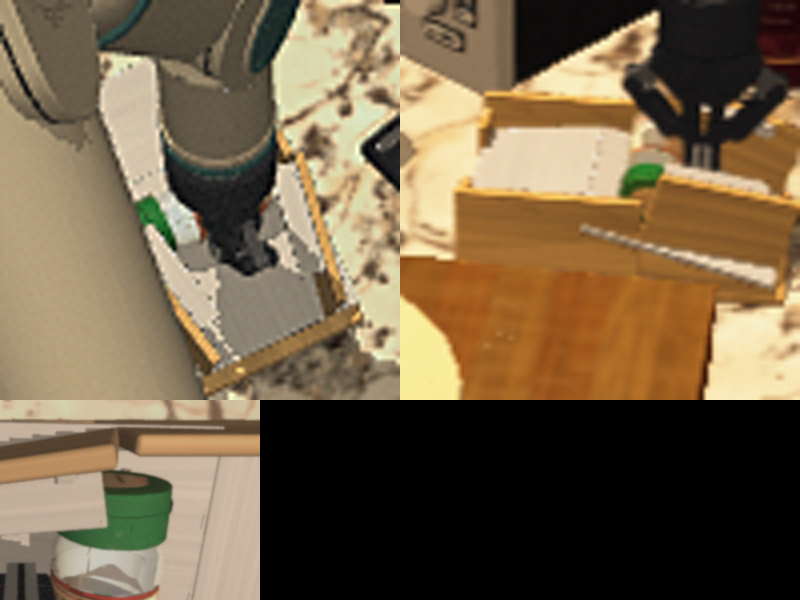

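m5: the jar (cap at side crop (640,178)) is aligned crosswise ahead of the fingers and moving out from under the lips. I'll keep pushing.

>>> {"op": "jog_arm", "data": {
  "series": [
    [0, 0.03, -0.008, 0, 0, 0],
    [0, 0.06, -0.017, 0, 0, 0],
    [0, 0.09, -0.026, 0, 0, 0],
    [0, 0.12, -0.034, 0, 0, 0],
    [0, 0.15, -0.043, 0, 0, 0],
    [0, 0.18, -0.052, 0, 0, 0],
    [0, 0.21, -0.058, 0, 0, 0],
    [0, 0.235, -0.06, 0, 0, 0],
    [0, 0.255, -0.06, 0, 0, 0],
    [0, 0.27, -0.06, 0, 0, 0]
  ]
}}

```text
time: 6.6
tcp_pos: [571.4, -184.9, 77.2]
orientation: [[-0.033, 0.999, 0.0], [0.999, 0.033, 0.0], [0.0, 0.0, -1.0]]
contact_force: [-0.3, -0.1, -0.3]
opening: -0.002
grip_force: 0.0
```

Run:
```python
from fit import *
o,c=shot('w6'); k=cam(c,o)
g=cv2.cvtColor(c["image"],cv2.COLOR_BGR2HSV);m=cv2.inRange(g,(50,100,30),(85,255,200))
n,l,s,ce=cv2.connectedComponentsWithStats(m)
for i in range(1,n):
    if s[i,4]>100: print(s[i],ce[i].round(), "ch at z100,axis+22:",(RC.T@(atz(k,ce[i],100)-CH)).round(1))
print("chute F",RC.T@(o["tcp_pos"]-CH))
```

```text
w6 6.6 [ 571.4 -184.9   77.2] 0.093
[ 357  208  111   66 5439] [412. 243.] ch at z100,axis+22: [ 36.9  41.5 100. ]
chute F [ 1.87814265 -0.22221128 77.19525689]
```

>>> {"op": "jog_arm", "data": {
  "series": [
    [0, 0.02, 0, 0, 0, 0],
    [0, 0.04, 0, 0, 0, 0],
    [0, 0.06, 0.005, 0, 0, 0],
    [0, 0.08, 0.01, 0, 0, 0],
    [0, 0.1, 0.01, 0, 0, 0],
    [0, 0.12, 0.01, 0, 0, 0],
    [0, 0.12, 0.01, 0, 0, 0],
    [0, 0.12, 0.01, 0, 0, 0]
  ]
}}

```text
time: 7.45
tcp_pos: [600.8, -184.0, 74.7]
orientation: [[-0.033, 0.999, -0.0], [0.999, 0.033, -0.0], [-0.0, -0.0, -1.0]]
contact_force: [-0.6, -0.5, 0.3]
opening: -0.003
grip_force: 0.0
```

```bash
cat > g.py <<'E'
from fit import *
import sys
o,c=shot(sys.argv[1]); k=cam(c,o)
g=cv2.cvtColor(c["image"],cv2.COLOR_BGR2HSV);m=cv2.inRange(g,(50,100,30),(85,255,200))
n,l,s,ce=cv2.connectedComponentsWithStats(m)
for i in range(1,n):
    if s[i,4]>100: print(s[i],ce[i].round(), "ch:",(RC.T@(atz(k,ce[i],float(sys.argv[2]))-CH)).round(1))
print("chute F",RC.T@(o["tcp_pos"]-CH))
E
python3 g.py w7 95
```

```text
w7 7.45 [ 600.8 -184.    74.7] 0.01
[ 394  208  114   66 5295] [451. 243.] ch: [81.9 40.2 95. ]
chute F [31.32066709 -0.37971098 74.71302706]
```

>>> {"op": "jog_arm", "data": {
  "series": [
    [0, -0.02, -0.15, 0, 0, 0],
    [0, -0.02, -0.35, 0, 0, 0],
    [0, 0.1, -0.55, 0, 0, 0],
    [0, 0.22, -0.6, 0, 0, 0],
    [0, 0.22, -0.6, 0, 0, 0],
    [0, 0.22, -0.6, 0, 0, 0]
  ],
  "grip": 1
}}

```text
time: 8.1
tcp_pos: [655.8, -181.9, 224.7]
orientation: [[-0.033, 0.999, -0.0], [0.999, 0.033, 0.0], [0.0, -0.0, -1.0]]
contact_force: [-0.1, -0.4, -0.3]
opening: 0.992
grip_force: 0.0
```

```bash
python3 g.py w8 80
python3 - <<'E'
import cv2
im=cv2.imread('pics/w8.png');print(im.shape);cv2.imwrite('pics/w8v.png',im)
E
```

```text
w8 8.1 [ 655.8 -181.9  224.7] 0.058
[ 296  169   49   27 1202] [320. 182.] ch: [86.6 38.6 80. ]
[447 174  36  27 152] [460. 185.] ch: [206.1  35.9  80. ]
chute F [ 86.34197834  -0.24960091 224.71648336]
(480, 640, 3)
```

View pics/w8v.png

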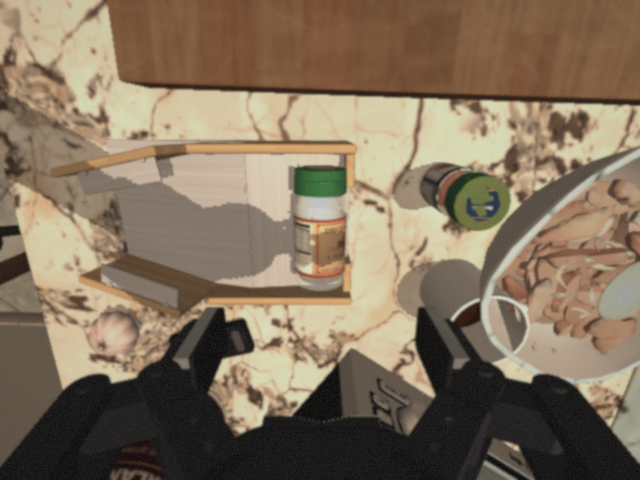

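w8: the jar rests against the back stops. The cap end is at pixel (320,167), the base end at (321,291), and its sides are at u≈295 and 346; the middle is free. Now I'll compute its pose.

Run:
```python
from fit import *
k=load("w8");o,_=pickle.load(open("w8.pkl","rb"))
q=lambda uv,z:(RC.T@(atz(k,uv,z)-CH)).round(1)
print("cap end",q((320,167),58),"base end",q((321,291),102),"edges cap",q((294.5,182),80),q((346.5,182),80),"edges base",q((296,265),80),q((346,265),80))
for z in (80,):
  print(proj(k,[ch(86,53,58),ch(86,-53,102),ch(86,0,102),ch(109,35,75),ch(20,0,64)]).round(1))
print(o["tcp_pos"],"chcam",RC.T@(k["t"]-CH))
t=ch(86,0,225); row(o,ch(86.5,-1,65),RG)
```

```text
cap end [86.3 48.9 58. ] base end [ 86.9 -53.7 102. ] edges cap [64.5 38.8 80. ] [109.   38.6  80. ] edges base [ 63.8 -38.   80. ] [110.3 -38.2  80. ]
[[319.6 162.3]
 [319.9 290.3]
 [319.7 232.9]
 [346.  185.3]
 [249.4 221. ]]
[ 655.79783352 -181.92809575  224.71648336] chcam [ 86.75517492  82.83437156 366.92850166]
row [-0.0031, 0.0008, 0.6389, -0.0001, -0.0, -0.0005] mm 159.7 deg 0.1
```

>>> {"op": "jog_arm", "data": {
  "series": [
    [-0.006, 0, 0.18, 0, 0, 0],
    [-0.006, 0, 0.36, 0, 0, 0],
    [-0.006, 0, 0.5, 0, 0, 0],
    [-0.006, 0, 0.58, 0, 0, 0],
    [-0.006, 0, 0.63, 0, 0, 0],
    [-0.006, 0, 0.658, 0, 0, 0],
    [-0.006, 0, 0.658, 0, 0, 0],
    [-0.006, 0, 0.658, 0, 0, 0]
  ]
}}

```text
time: 8.95
tcp_pos: [656.4, -184.1, 61.3]
orientation: [[-0.033, 0.999, 0.001], [0.999, 0.033, -0.001], [-0.001, 0.001, -1.0]]
contact_force: [0.4, 0.4, 0.3]
opening: 0.999
grip_force: 0.0
```

>>> {"op": "jog_arm", "data": {
  "series": [
    [0, 0, 0, 0, 0, 0],
    [0, 0, 0, 0, 0, 0],
    [0, 0, 0, 0, 0, 0],
    [0, 0, 0, 0, 0, 0],
    [0, 0, 0, 0, 0, 0],
    [0, 0, 0, 0, 0, 0],
    [0, 0, 0, 0, 0, 0]
  ],
  "grip": 0,
  "grip_force": 30
}}

```text
time: 9.65
tcp_pos: [655.2, -183.9, 61.2]
orientation: [[-0.033, 0.999, -0.001], [0.999, 0.033, 0.0], [0.0, -0.001, -1.0]]
contact_force: [-4.3, 0.1, 5.0]
opening: 0.528
grip_force: 30.7
```

>>> {"op": "jog_arm", "data": {
  "series": [
    [0, 0, -0.03, 0, 0, 0],
    [0, 0, -0.08, 0, 0, 0],
    [0, 0, -0.18, 0, 0, 0],
    [0, 0, -0.32, 0, 0, 0],
    [0, 0, -0.48, 0, 0, 0],
    [0, 0, -0.64, 0, 0, 0],
    [0, 0, -0.76, 0, 0, 0],
    [0, 0, -0.8, 0, 0, 0],
    [0, 0, -0.8, 0, 0, 0]
  ]
}}

```text
time: 10.55
tcp_pos: [656.6, -184.0, 262.3]
orientation: [[-0.033, 0.999, 0.003], [0.999, 0.033, -0.001], [-0.001, 0.003, -1.0]]
contact_force: [0.2, -0.4, -1.1]
opening: 0.523
grip_force: 31.0
```

```bash
python3 g.py w9 256
python3 - <<'E'
from fit import *
# cradle fits
yaw=np.radians(135.5)
for lab,p in (("guess",[394,196,yaw]),):
    R=Ro.from_euler("z",p[2]).as_matrix()@Ro.from_euler("y",-np.pi/6).as_matrix()
    for P in ((34,26,-4),(34,-26,-4),(-34,26,-4),(-34,-26,-4),(-54,22,0),(-54,-22,0),(0,0,-38),(54,0,-38)):
        X=R@np.array(P)+[p[0],p[1],85]
        inv1=lambda uv:((uv[0]-215)*2.988+555,(uv[1]-210)*3)
        inv2=lambda uv:((uv[0]-360)*2.112+555,(uv[1]-75)*2.1127+300)
        inv3=lambda uv:((uv[0]-325)*4+400,(uv[1]-315)*4+300)
        inv4=lambda uv:((uv[0]-165)*4,(uv[1]-315)*4+300)
        print(P,*[np.round(i(proj(C[n],X))).tolist() for n,i in (("w1",inv1),("w2",inv2),("s",inv3),("t",inv4))])
E
```

```text
w9 10.55 [ 656.6 -184.   262.3] 0.052
[ 264  215  115   71 6272] [321. 252.] ch: [ 87.9  24.6 256. ]
chute F [ 87.09968054  -2.38187833 262.28739591]
(34, 26, -4) [587.0, 154.0] [694.0, 384.0] [645.0, 378.0] [143.0, 478.0]
(34, -26, -4) [708.0, 200.0] [785.0, 427.0] [581.0, 414.0] [70.0, 452.0]
(-34, 26, -4) [568.0, 237.0] [626.0, 489.0] [576.0, 369.0] [190.0, 409.0]
(-34, -26, -4) [676.0, 277.0] [707.0, 525.0] [513.0, 403.0] [119.0, 385.0]
(-54, 22, 0) [568.0, 268.0] [615.0, 522.0] [550.0, 363.0] [198.0, 384.0]
(-54, -22, 0) [657.0, 300.0] [682.0, 551.0] [497.0, 391.0] [138.0, 364.0]
(0, 0, -38) [661.0, 160.0] [700.0, 428.0] [594.0, 442.0] [129.0, 467.0]
(54, 0, -38) [684.0, 88.0] [760.0, 340.0] [650.0, 452.0] [90.0, 523.0]
```

Run:
```python
from h import *
from rig import manip
o=manip.get_obs()
t=np.radians(135.5);h=np.array([np.cos(t),np.sin(t),0]);R=np.c_[h,[h[1],-h[0],0],[0,0,-1.]]
row(o,[530,-40,250],RG)
o["tcp_pos"]=[530,-40,250];o["orientation"]=RG;row(o,[412,94,225],R)
o["tcp_pos"]=[412,94,225];o["orientation"]=R;row(o,[518,158,225],R)
```

```text
row [0.5897, -0.4841, 0.041, 0.0001, -0.0001, -0.0007] mm 191.0 deg 0.1
row [0.5522, -0.453, 0.1, 0.0, 0.0, -0.2416] mm 180.3 deg 43.5
row [-0.123, 0.4798, 0.0, 0.0, 0.0, 0.0] mm 123.8 deg 0.0
```

>>> {"op": "jog_arm", "data": {
  "series": [
    [0.15, -0.12, 0.01, 0, 0, 0],
    [0.3, -0.24, 0.02, 0, 0, 0],
    [0.45, -0.36, 0.03, 0, 0, 0],
    [0.56, -0.46, 0.04, 0, 0, 0],
    [0.59, -0.484, 0.04, 0, 0, 0]
  ]
}}

```text
time: 11.1
tcp_pos: [525.5, -35.6, 247.6]
orientation: [[-0.037, 0.999, -0.008], [0.999, 0.037, 0.003], [0.004, -0.008, -1.0]]
contact_force: [0.7, -0.5, -1.7]
opening: 0.525
grip_force: 31.2
```

>>> {"op": "jog_arm", "data": {
  "series": [
    [0.1, -0.08, 0.02, 0, 0, -0.04],
    [0.2, -0.16, 0.04, 0, 0, -0.08],
    [0.3, -0.25, 0.06, 0, 0, -0.12],
    [0.4, -0.33, 0.08, 0, 0, -0.16],
    [0.5, -0.41, 0.09, 0, 0, -0.2],
    [0.55, -0.45, 0.1, 0, 0, -0.23],
    [0.55, -0.45, 0.1, 0, 0, -0.242],
    [0.55, -0.45, 0.1, 0, 0, -0.242],
    [0.55, -0.45, 0.1, 0, 0, -0.242]
  ]
}}

```text
time: 12.0
tcp_pos: [413.3, 93.0, 224.7]
orientation: [[-0.711, 0.703, -0.001], [0.703, 0.711, -0.001], [-0.0, -0.001, -1.0]]
contact_force: [-0.6, -0.4, -1.4]
opening: 0.522
grip_force: 31.2
```

```bash
python3 -c "
from h import *
o,c=shot('v2');print(o['orientation'].round(3).tolist(),o['opening'])"
```

```text
v2 12.0 [413.3  93.  224.7] 0.008
[[-0.711, 0.703, -0.001], [0.703, 0.711, -0.001], [-0.0, -0.001, -1.0]] 0.5220576046654719
```

>>> {"op": "jog_arm", "data": {
  "series": [
    [-0.03, 0.12, 0, 0, 0, 0],
    [-0.07, 0.28, 0, 0, 0, 0],
    [-0.11, 0.42, 0, 0, 0, 0],
    [-0.12, 0.48, 0, 0, 0, 0],
    [-0.12, 0.48, 0, 0, 0, 0],
    [-0.12, 0.48, 0, 0, 0, 0]
  ]
}}

```text
time: 12.65
tcp_pos: [518.2, 157.0, 224.6]
orientation: [[-0.712, 0.703, -0.002], [0.703, 0.712, -0.001], [0.0, -0.002, -1.0]]
contact_force: [0.2, -0.3, -0.8]
opening: 0.525
grip_force: 31.2
```

Run:
```python
from h import *
o,c=shot('v1');print(o['orientation'].round(3).tolist(),o['opening'])
t=np.radians(135.5)
R=Ro.from_euler("z",t).as_matrix()@Ro.from_euler("y",-np.pi/6).as_matrix()
P=np.array([(34,26,-4),(34,-26,-4),(-34,26,-4),(-34,-26,-4),(-54,22,0),(-54,-22,0),(54,0,-38)])
for n in("v1","v2"): print(n,proj(load(n),(R@P.T).T+[394,196,85]).round(0).tolist())
```

```text
v1 12.65 [518.2 157.  224.6] 0.025
[[-0.712, 0.703, -0.002], [0.703, 0.712, -0.001], [0.0, -0.002, -1.0]] 0.5245020889329582
v1 [[198.0, 29.0], [272.0, 29.0], [220.0, 120.0], [281.0, 120.0], [229.0, 144.0], [279.0, 144.0], [237.0, -19.0]]
v2 [[367.0, 76.0], [439.0, 76.0], [359.0, 156.0], [418.0, 156.0], [362.0, 177.0], [410.0, 177.0], [400.0, 29.0]]
```

Run:
```python
from h import *
cr=lambda im,x,y:cv2.resize(im[y:y+200,x:x+133],(400,600),interpolation=cv2.INTER_CUBIC)
o=np.hstack([cr(cv2.imread('pics/v1.png'),175,0),cr(cv2.imread('pics/v2.png'),325,20)])
for n,x,y,ox in(("v1",175,0,0),("v2",325,20,400)):
    t=np.radians(135.5);R=Ro.from_euler("z",t).as_matrix()@Ro.from_euler("y",-np.pi/6).as_matrix()
    P=np.array([(34,26,-4),(34,-26,-4),(-34,26,-4),(-34,-26,-4),(-54,22,0),(-54,-22,0)])
    for u in proj(load(n),(R@P.T).T+[394,196,85]):
        cv2.circle(o,(int((u[0]-x)*3+ox),int((u[1]-y)*3)),2,(255,0,255),-1)
cv2.imwrite('pics/m6.png',o)
```

```text
(no output)
```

View pics/m6.png

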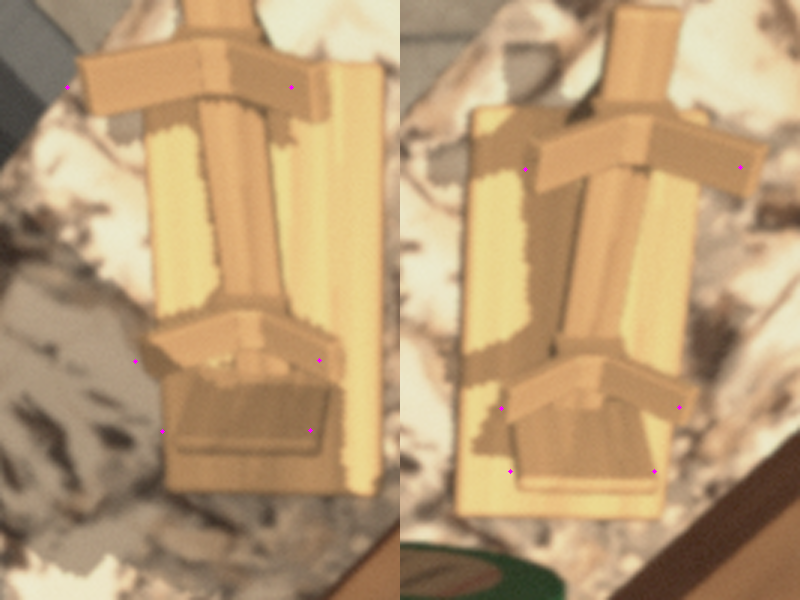

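m6 shows predicted points in magenta. The real features lie 3–6 px right of them:
- v1: saddle tips at crop (85,88) and (307,88) upper, (156,356) and (335,352) lower; foot-stop top edge (178,438)–(318,439).
- v2: saddle tips at (536,165) and (760,170) upper, (507,406) and (690,403) lower; foot-stop top edge (518,478)–(657,477).

I'll refit with these.

```bash
cat > cr.py <<'E'
from fit import *
C["v1"]=load("v1");C["v2"]=load("v2")
a=lambda u,v:("v1",(175+u*133/400,v/3)); b=lambda u,v:("v2",(325+(u-400)*133/400,20+v/3))
P=dict(ul=(34,26,-4),ur=(34,-26,-4),ll=(-34,26,-4),lr=(-34,-26,-4),fl=(-54,22,0),fr=(-54,-22,0))
obs=[(P["ul"],a(85,88)),(P["ur"],a(307,88)),(P["ll"],a(156,356)),(P["lr"],a(335,352)),(P["fl"],a(178,438)),(P["fr"],a(318,439)),
(P["ul"],b(536,165)),(P["ur"],b(760,170)),(P["ll"],b(507,406)),(P["lr"],b(690,403)),(P["fl"],b(518,478)),(P["fr"],b(657,477))]
if __name__=="__main__":
    for x0,z in (([394,196,2.365],85),([394,196,2.365,0],85)):
        x,r=fit(obs,x0,True,z);print(x.round(3),np.degrees(x[2]).round(2),r.tolist())
    for n in P:
        q=[o[1] for o in obs if o[0]==P[n]];X,e=tri(*[(C[c],uv) for c,uv in q]);print(n,X.round(1),e.round(2))
E
python3 cr.py
```

```text
[396.401 198.215   2.356] 134.98 [[-0.6, -0.2], [0.3, 0.3], [-2.9, 1.6], [-1.3, 3.1], [-1.9, -2.2], [1.0, -2.1], [1.2, 1.0], [-1.0, -0.1], [1.7, 0.7], [0.2, 1.9], [0.7, -2.0], [2.5, -1.5]]
[396.309 198.298   2.357  -1.36 ] 135.02 [[-0.0, 0.1], [0.5, 0.6], [-2.5, 1.5], [-1.1, 3.0], [-1.5, -2.4], [1.2, -2.4], [0.9, 1.1], [-1.6, -0.1], [1.6, 0.4], [-0.2, 1.6], [0.6, -2.3], [2.2, -1.9]]
ul [354.6 202.3  94.8] 0.44
ur [392.9 238.6 101.1] 0.04
ll [396.8 160.7  54.1] 1.07
lr [433.2 199.2  61.2] 0.86
fl [415.8 147.9  52.6] 0.28
fr [445.5 178.3  54.8] 0.15
```

```bash
cat >> h.py <<'E'
CO=np.array([396.4,198.2,85.]);CR=Ro.from_euler("z",np.radians(135)).as_matrix()@Ro.from_euler("y",-np.pi/6).as_matrix()
RP=np.c_[CR[:,0],-CR[:,1],-CR[:,2]];JT=np.array([-.5,0,-18.8])
def place(x,z): return CO+CR@[x,0,z]-RP@JT
E
python3 - <<'E'
from fit import *
from rig import manip
o=manip.get_obs()
print(place(5,70),place(0,0)); row(o,place(5,70),RP)
q=dict(o);q["tcp_pos"]=place(5,70);q["orientation"]=RP;row(q,place(4,4),RP)
print("shaker",atz(C["t"],(256,330),45),atz(C["w2"],(185*1.6,118*1.6),60),o["joint_positions"].round(2))
E
```

```text
[411.1338852  183.4661148  132.09050067] [389.44701004 205.15298996  68.96872241]
row [0.3786, -0.2234, 0.3716, -0.0011, 0.1665, 0.0017] mm 143.9 deg 30.0
row [-0.004, -0.0, 0.264, 0.0, 0.0, 0.0] mm 66.0 deg 0.0
shaker [383.27106959  39.32555485  45.        ] [379.56961836  37.62305357  60.        ] [-0.69  0.53  0.52  1.84 -0.33  0.86  0.78]
```

>>> {"op": "jog_arm", "data": {
  "series": [
    [0.08, -0.05, 0.05, 0, 0.03, 0],
    [0.16, -0.1, 0.12, 0, 0.065, 0],
    [0.24, -0.15, 0.2, 0, 0.1, 0],
    [0.32, -0.19, 0.28, 0, 0.135, 0],
    [0.37, -0.22, 0.35, 0, 0.16, 0],
    [0.379, -0.223, 0.372, -0.001, 0.1665, 0.002],
    [0.379, -0.223, 0.372, -0.001, 0.1665, 0.002],
    [0.379, -0.223, 0.372, -0.001, 0.1665, 0.002],
    [0.379, -0.223, 0.372, -0.001, 0.1665, 0.002]
  ]
}}

```text
time: 13.6
tcp_pos: [413.0, 185.4, 133.4]
orientation: [[-0.616, 0.706, -0.35], [0.611, 0.709, 0.353], [0.498, 0.004, -0.867]]
contact_force: [-0.2, 0.2, -1.0]
opening: 0.522
grip_force: 31.2
```

```bash
cat > st.py <<'E'
from h import *
from rig import manip
o=manip.get_obs();R=np.array(o["orientation"]);J=np.array(o["tcp_pos"])+R@JT
print("jar mid in cradle",(CR.T@(J-CO)).round(1),"axis in cradle",(CR.T@R[:,0]).round(3),"F cradle",(CR.T@o["contact_force"]).round(1),"t",o["time"],"q",np.round(o["joint_positions"],2),o["opening"])
for a in ((4,6),(4,2)): row(o,place(*a),RP)
E
python3 st.py
```

```text
jar mid in cradle [ 5.8 -2.6 71.1] axis in cradle [ 1.     0.004 -0.003] F cradle [-0.3 -0.1 -1. ] t 13.6 q [-0.32  0.7   0.23  1.96 -0.68  0.98  1.2 ] 0.5221849351787455
row [-0.0061, -0.0112, 0.2604, 0.0007, 0.0009, 0.0011] mm 65.2 deg 0.3
row [-0.0061, -0.0112, 0.2764, 0.0007, 0.0009, 0.0011] mm 69.2 deg 0.3
```

>>> {"op": "jog_arm", "data": {
  "series": [
    [-0.004, -0.011, 0.08, 0, 0.001, 0.001],
    [-0.006, -0.011, 0.15, 0, 0.001, 0.001],
    [-0.006, -0.011, 0.2, 0, 0.001, 0.001],
    [-0.006, -0.011, 0.24, 0, 0.001, 0.001],
    [-0.006, -0.011, 0.26, 0, 0.001, 0.001],
    [-0.006, -0.011, 0.26, 0, 0.001, 0.001],
    [-0.006, -0.011, 0.26, 0, 0.001, 0.001]
  ]
}}

```text
time: 14.3
tcp_pos: [388.8, 204.8, 75.5]
orientation: [[-0.61, 0.709, -0.354], [0.613, 0.706, 0.356], [0.502, 0.0, -0.865]]
contact_force: [0.4, -0.5, -1.6]
opening: 0.525
grip_force: 31.2
```

```bash
python3 st.py
```

```text
jar mid in cradle [3.4 0.8 5.5] axis in cradle [ 1.    -0.002  0.002] F cradle [-1.4  0.1 -1.1] t 14.3 q [-0.32  0.78  0.17  2.03 -0.77  0.83  1.27] 0.5251129161145983
row [0.0023, 0.003, -0.0019, 0.0005, -0.0006, -0.0005] mm 1.1 deg 0.2
row [0.0023, 0.003, 0.0141, 0.0005, -0.0006, -0.0005] mm 3.6 deg 0.2
```

>>> {"op": "jog_arm", "data": {
  "series": [
    [0.001, 0.003, 0.005, 0, 0, 0],
    [0.002, 0.003, 0.01, 0, 0, 0],
    [0.002, 0.003, 0.014, 0, 0, 0],
    [0.002, 0.003, 0.014, 0, 0, 0]
  ]
}}

```text
time: 14.7
tcp_pos: [387.3, 206.9, 72.5]
orientation: [[-0.61, 0.709, -0.354], [0.613, 0.706, 0.356], [0.502, -0.0, -0.865]]
contact_force: [0.9, -0.7, -0.9]
opening: 0.524
grip_force: 31.4
```

>>> {"op": "jog_arm", "data": {
  "series": [
    [0, 0, 0.003, 0, 0, 0],
    [0, 0, 0.006, 0, 0, 0],
    [0, 0, 0.006, 0, 0, 0]
  ]
}}

```text
time: 15.0
tcp_pos: [387.2, 207.1, 72.1]
orientation: [[-0.61, 0.709, -0.354], [0.613, 0.705, 0.357], [0.502, 0.001, -0.865]]
contact_force: [0.4, -3.3, 9.5]
opening: 0.525
grip_force: 32.4
```

```bash
python3 st.py
```

```text
jar mid in cradle [4.1 0.2 1.2] axis in cradle [ 1.    -0.002  0.003] F cradle [2.4 2.1 9.6] t 15.0 q [-0.32  0.78  0.16  2.03 -0.78  0.83  1.28] 0.5249770105486549
row [-0.0005, 0.0009, -0.0192, 0.0006, -0.0008, -0.0007] mm 4.8 deg 0.2
row [-0.0006, 0.0008, -0.0032, 0.0006, -0.0008, -0.0007] mm 0.8 deg 0.2
```

>>> {"op": "jog_arm", "data": {
  "series": [
    [-0.003, 0, -0.003, 0, 0, 0],
    [-0.007, 0, -0.003, 0, 0, 0],
    [-0.01, 0, -0.003, 0, 0, 0],
    [-0.013, 0, -0.003, 0, 0, 0],
    [-0.013, 0, -0.003, 0, 0, 0]
  ]
}}

```text
time: 15.5
tcp_pos: [387.8, 206.3, 71.5]
orientation: [[-0.609, 0.708, -0.357], [0.611, 0.706, 0.358], [0.506, 0.0, -0.863]]
contact_force: [-1.9, -0.1, 10.7]
opening: 0.522
grip_force: 32.4
```

```bash
python3 st.py
```

```text
jar mid in cradle [2.9 0.4 1.2] axis in cradle [ 1.    -0.001  0.007] F cradle [6.5 1.4 8.7] t 15.5 q [-0.32  0.79  0.16  2.03 -0.78  0.83  1.28] 0.5224038993968182
row [0.004, 0.0014, -0.0192, 0.0002, -0.0021, -0.0004] mm 4.9 deg 0.4
row [0.0039, 0.0014, -0.0032, 0.0002, -0.0021, -0.0004] mm 1.3 deg 0.4
```

>>> {"op": "jog_arm", "data": {
  "series": [
    [0, 0, -0.004, 0, 0, 0],
    [0, 0, -0.006, 0, 0, 0],
    [0, 0, -0.006, 0, 0, 0]
  ]
}}

```text
time: 15.8
tcp_pos: [389.7, 204.5, 71.2]
orientation: [[-0.61, 0.709, -0.354], [0.613, 0.706, 0.355], [0.502, -0.0, -0.865]]
contact_force: [-0.6, 0.5, -1.7]
opening: 0.524
grip_force: 31.2
```

```bash
python3 st.py
```

```text
jar mid in cradle [0.5 0.3 2.2] axis in cradle [ 1.    -0.002  0.002] F cradle [-0.1  0.1 -1.9] t 15.8 q [-0.32  0.79  0.17  2.03 -0.78  0.83  1.28] 0.5236768230580384
row [0.0138, 0.0009, -0.015, 0.0003, -0.0006, -0.0006] mm 5.1 deg 0.2
row [0.0137, 0.0009, 0.001, 0.0003, -0.0006, -0.0006] mm 3.4 deg 0.2
```

>>> {"op": "jog_arm", "data": {
  "series": [
    [-0.004, 0, 0, 0, 0, 0],
    [-0.008, 0, 0, 0, 0, 0],
    [-0.008, 0, 0, 0, 0, 0]
  ]
}}

```text
time: 16.1
tcp_pos: [390.8, 203.3, 70.2]
orientation: [[-0.61, 0.709, -0.355], [0.613, 0.706, 0.356], [0.502, -0.0, -0.865]]
contact_force: [-0.4, 0.3, -0.4]
opening: 0.528
grip_force: 31.2
```

```bash
python3 st.py
```

```text
jar mid in cradle [-1.4  0.3  2.2] axis in cradle [ 1.    -0.002  0.002] F cradle [ 0.2  0.1 -0.6] t 16.1 q [-0.31  0.79  0.17  2.03 -0.78  0.83  1.28] 0.5276360017721285
row [0.0213, 0.0013, -0.015, 0.0002, -0.0008, -0.0007] mm 6.5 deg 0.2
row [0.0213, 0.0013, 0.001, 0.0002, -0.0008, -0.0007] mm 5.3 deg 0.2
```

>>> {"op": "jog_arm", "data": {
  "series": [
    [-0.003, 0, 0, 0, 0, 0],
    [-0.006, 0, 0, 0, 0, 0],
    [-0.008, 0, 0, 0, 0, 0],
    [-0.008, 0, 0, 0, 0, 0]
  ]
}}

```text
time: 16.5
tcp_pos: [391.9, 202.2, 69.4]
orientation: [[-0.61, 0.708, -0.355], [0.613, 0.706, 0.356], [0.502, -0.0, -0.865]]
contact_force: [-0.0, 0.2, -1.1]
opening: 0.529
grip_force: 31.2
```

```bash
python3 st.py
```

```text
jar mid in cradle [-3.2  0.3  2.3] axis in cradle [ 1.    -0.002  0.003] F cradle [-0.4 -0.1 -1. ] t 16.5 q [-0.31  0.79  0.17  2.02 -0.77  0.83  1.28] 0.5285009595840586
row [0.0284, 0.0012, -0.0147, 0.0003, -0.0008, -0.0006] mm 8.0 deg 0.2
row [0.0284, 0.0012, 0.0013, 0.0003, -0.0008, -0.0006] mm 7.1 deg 0.2
```

>>> {"op": "jog_arm", "data": {
  "series": [
    [-0.003, 0, 0, 0, 0, 0],
    [-0.006, 0, 0, 0, 0, 0],
    [-0.009, 0, 0, 0, 0, 0],
    [-0.012, 0, 0, 0, 0, 0],
    [-0.012, 0, 0, 0, 0, 0]
  ]
}}

```text
time: 17.0
tcp_pos: [392.0, 202.1, 69.0]
orientation: [[-0.609, 0.708, -0.358], [0.61, 0.707, 0.358], [0.507, -0.0, -0.862]]
contact_force: [-4.4, 4.7, 5.7]
opening: 0.523
grip_force: 31.7
```

```bash
python3 st.py
```

```text
jar mid in cradle [-3.6  0.4  2. ] axis in cradle [ 1.    -0.001  0.008] F cradle [ 8.5 -0.2  1.7] t 17.0 q [-0.31  0.8   0.17  2.02 -0.77  0.84  1.29] 0.5232357947599507
row [0.0299, 0.0014, -0.0159, -0.0, -0.0024, -0.0002] mm 8.5 deg 0.4
row [0.0298, 0.0014, 0.0001, -0.0, -0.0024, -0.0002] mm 7.4 deg 0.4
```

>>> {"op": "jog_arm", "data": {
  "series": [
    [0.005, 0, 0.002, 0, 0, 0],
    [0.005, 0, 0.004, 0, 0, 0],
    [0.005, 0, 0.006, 0, 0, 0],
    [0.005, 0, 0.007, 0, 0, 0],
    [0.005, 0, 0.007, 0, 0, 0]
  ]
}}

```text
time: 17.5
tcp_pos: [391.8, 202.4, 68.4]
orientation: [[-0.61, 0.708, -0.356], [0.611, 0.706, 0.358], [0.505, 0.0, -0.863]]
contact_force: [-2.7, 0.8, 12.4]
opening: 0.522
grip_force: 32.5
```

```bash
python3 st.py
```

```text
jar mid in cradle [-3.5  0.3  1.3] axis in cradle [ 1.    -0.001  0.005] F cradle [8.3 1.3 9.4] t 17.5 q [-0.31  0.8   0.16  2.02 -0.78  0.83  1.29] 0.5223558705388698
row [0.0297, 0.0012, -0.0188, 0.0004, -0.0017, -0.0004] mm 8.8 deg 0.3
row [0.0296, 0.0012, -0.0028, 0.0004, -0.0017, -0.0004] mm 7.4 deg 0.3
```

>>> {"op": "jog_arm", "data": {
  "series": [
    [0.002, 0, -0.002, 0, 0, 0],
    [0.002, 0, -0.002, 0, 0, 0],
    [0.002, 0, -0.002, 0, 0, 0],
    [0.002, 0, -0.002, 0, 0, 0]
  ],
  "grip_force": 20
}}

```text
time: 17.9
tcp_pos: [391.8, 202.4, 68.4]
orientation: [[-0.61, 0.708, -0.355], [0.612, 0.706, 0.357], [0.504, 0.0, -0.864]]
contact_force: [-2.3, 1.3, 7.4]
opening: 0.524
grip_force: 31.9
```

>>> {"op": "jog_arm", "data": {
  "series": [
    [0, 0, 0, 0, 0, 0],
    [0, 0, 0, 0, 0, 0],
    [0, 0, 0, 0, 0, 0],
    [0, 0, 0, 0, 0, 0],
    [0, 0, 0, 0, 0, 0]
  ],
  "grip": 0.75
}}

```text
time: 18.4
tcp_pos: [392.4, 201.8, 67.6]
orientation: [[-0.61, 0.709, -0.354], [0.613, 0.706, 0.355], [0.502, -0.0, -0.865]]
contact_force: [-0.7, -0.3, 0.3]
opening: 0.751
grip_force: 0.0
```

```bash
python3 st.py; python3 -c "
from h import *
o,c=shot('r1');g=cv2.cvtColor(c['image'],cv2.COLOR_BGR2HSV);m=cv2.inRange(g,(50,100,30),(85,255,200))
n,l,s,ce=cv2.connectedComponentsWithStats(m);print(s[1:][s[1:,4]>100])"
```

```text
jar mid in cradle [-4.6  0.4  1. ] axis in cradle [ 1.    -0.002  0.002] F cradle [0.4 0.8 0.1] t 18.4 q [-0.31  0.8   0.17  2.02 -0.78  0.83  1.29] 0.7506501367610299
row [0.0343, 0.0013, -0.0198, 0.0002, -0.0007, -0.0006] mm 9.9 deg 0.2
row [0.0343, 0.0013, -0.0038, 0.0002, -0.0007, -0.0006] mm 8.6 deg 0.2
r1 18.4 [392.4 201.8  67.6] 0.002
[[ 264  211  116   71 6410]]
```

>>> {"op": "jog_arm", "data": {
  "series": [
    [0, 0, -0.05, 0, 0, 0],
    [0, 0, -0.12, 0, 0, 0],
    [0, 0, -0.2, 0, 0, 0],
    [0, 0, -0.32, 0, 0, 0],
    [0, 0, -0.46, 0, 0, 0],
    [0, 0, -0.6, 0, 0, 0],
    [0, 0, -0.6, 0, 0, 0],
    [0, 0, -0.6, 0, 0, 0]
  ]
}}

```text
time: 19.25
tcp_pos: [445.9, 148.1, 198.3]
orientation: [[-0.611, 0.709, -0.353], [0.613, 0.705, 0.356], [0.501, 0.001, -0.865]]
contact_force: [-0.4, 0.3, -0.7]
opening: 0.752
grip_force: 0.0
```

Run:
```python
from fit import *
from rig import capture
C["v1"]=load("v1");C["v2"]=load("v2")
o,c=shot('r2');k=cam(c,o)
def gb(im,roi=None):
    m=cv2.inRange(cv2.cvtColor(im,cv2.COLOR_BGR2HSV),(45,90,30),(88,255,220))
    n,l,s,ce=cv2.connectedComponentsWithStats(m);return [(s[i].tolist(),ce[i].round(1).tolist()) for i in range(1,n) if s[i,4]>15]
print("wrist",gb(c["image"]))
# jar model silhouette in wrist for axial shift d, height z
from itertools import product
a=np.linspace(0,2*np.pi,60)
for d,z in product((-4,-2,0,2),(0,)):
    cap=np.array([[d+53,22.5*np.cos(t),z+22.5*np.sin(t)] for t in a]); base=np.array([[d-53,22*np.cos(t),z+22*np.sin(t)] for t in a])
    q=proj(k,(CR@cap.T).T+CO);b=proj(k,(CR@base.T).T+CO);print(d,"cap rows",q[:,1].min().round(1),q[:,1].max().round(1),"cols",q[:,0].min().round(1),q[:,0].max().round(1),"base rows",b[:,1].min().round(1),b[:,1].max().round(1))
im=c["image"];g=cv2.cvtColor(im,cv2.COLOR_BGR2HSV)
u=int(round(proj(k,CO+CR@[0,0,22])[0]));print("col",u)
for r in range(100,330,4): print(r,g[r,u].tolist(),end=" ")
for n in("top","side"):
    cc=capture(n);print(n,gb(cc["image"]),proj(cam(cc),CO+CR@[44,0,5]).round(1)); cv2.imwrite(f'pics/{n}_end.png',cc["image"])
```

```text
r2 19.25 [445.9 148.1 198.3] 0.035
wrist [([295, 166, 53, 29, 1420], [320.7, 180.5])]
-4 cap rows 163.0 169.0 cols 292.3 348.1 base rows 274.4 295.9
-2 cap rows 160.6 166.3 cols 292.3 348.2 base rows 272.5 293.8
0 cap rows 158.3 163.5 cols 292.2 348.2 base rows 270.6 291.7
2 cap rows 155.9 160.8 cols 292.1 348.3 base rows 268.7 289.5
col 320
100 [17, 58, 167] 104 [19, 61, 167] 108 [19, 57, 165] 112 [18, 53, 135] 116 [16, 64, 164] 120 [17, 64, 155] 124 [17, 59, 172] 128 [17, 64, 160] 132 [17, 66, 159] 136 [17, 65, 168] 140 [17, 64, 160] 144 [15, 70, 150] 148 [14, 91, 140] 152 [16, 116, 218] 156 [18, 112, 231] 160 [18, 113, 232] 164 [17, 113, 160] 168 [50, 107, 100] 172 [59, 116, 125] 176 [61, 117, 129] 180 [59, 101, 121] 184 [61, 110, 125] 188 [60, 113, 122] 192 [61, 109, 126] 196 [42, 48, 171] 200 [24, 25, 218] 204 [21, 19, 220] 208 [19, 9, 225] 212 [24, 11, 225] 216 [27, 11, 224] 220 [7, 76, 207] 224 [13, 129, 222] 228 [21, 99, 233] 232 [22, 98, 231] 236 [21, 102, 231] 240 [20, 101, 232] 244 [19, 104, 232] 248 [18, 108, 232] 252 [17, 108, 232] 256 [17, 111, 230] 260 [16, 113, 231] 2
[... 358 characters left out ...]
 ([255, 185, 14, 7, 46], [261.7, 188.3]), ([250, 325, 50, 43, 201], [280.7, 354.3]), ([180, 347, 18, 18, 179], [189.6, 354.2])] [188.5 355.8]
side [([415, 19, 37, 36, 937], [433.0, 36.6]), ([365, 61, 32, 30, 171], [377.3, 76.5]), ([473, 126, 41, 26, 133], [496.2, 142.9]), ([289, 135, 22, 26, 405], [299.6, 147.7]), ([41, 153, 11, 8, 46], [46.6, 157.0]), ([21, 156, 19, 10, 117], [30.3, 160.6]), ([5, 162, 11, 6, 40], [10.0, 165.2]), ([306, 184, 5, 9, 16], [307.8, 187.9]), ([314, 204, 31, 12, 156], [329.2, 210.1]), ([535, 218, 34, 31, 748], [551.9, 233.4]), ([242, 244, 14, 7, 70], [248.2, 247.4]), ([497, 284, 51, 20, 121], [519.1, 298.3]), ([368, 329, 20, 19, 194], [376.2, 337.3])] [378.7 336.5]
```

```bash
python3 -c "
from rig import hand_in
print(hand_in())"
```

```text
the job is handed in; nothing more can be done
None
```

I pushed the jar up over the crest into the pocket, lifted it out and laid it cap end up in the cradle. The base was pressed to the foot stop at about 8 N before release; I checked the result by measurements only, as the picture limit was used up. Handed in at about 19 s.

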